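# Raise the lamp head one notch and slide the slide rack under it

### The job

First raise the lamp head of the stand by its side handle until its pawl drops into the next notch up - one notch, no higher - and let go. Then lift the slide rack out of its trough by the bar on its top and stand it on the free front part of the stand's stage plate, tab towards you, and let go of it. Finally take it by its front tab and slide it between the rails under the lamp head, fully home against the end stop, without knocking over or shifting the beaker or the brown bottle.

Things in the scene. Friction and masses are not known exactly. Their poses are not given: they have to be found in the camera images.
- stand: Fixed lamp stand. Origin on the worktop; x from its open front to its column at the back, y to its left, z up. Grey stage plate x -95 to 125 mm, 96 mm wide, 8 mm thick. Aluminium column 30 x 40 mm, 214 mm high, x 95 to 125, with three ratchet teeth on its left face. Dark end stop, front face at x 85, up to z 32.
- stage_front (a point): Middle of the free front part of the stage plate, on its upper face: stand x -55, y 0, z 8 mm. The plate is free from stand x -95 to -25 mm; the rack's tab may overhang its front edge. Axes as the stand's.
- rack_home (a point): Where the rack's origin lies when fully home against the end stop: stand x 50, y 0, z 8 mm, axes as the stand's, and the rack's axes then parallel to them. Guide rails from stand x 0 to 89 mm, inner faces at y +-36 mm (5 mm clear each side), tops at z 20; their front ends (x -25 to 0) flare outward.
- lamp_head (a joint): Height of the lamp head above its lowest notch (m); slides straight up. Starts at 0, resting on its pawl. Notches at 0, 0.030 and 0.060; end of travel 0.080. The spring pawl clicks past the tooth by itself about 2 mm above a notch; let go, the head sinks onto the last tooth passed and cannot come down. 0.5 kg; up to about 10 N lifts it.
- head_handle (a point): Grip point of the head's aluminium side handle: a level bar along the stand's y, 16 mm wide (x), 14 mm high, from stand y 45 to 117 mm, with a 22 x 20 mm flange at its end. This point: stand x 40, y 80, mid height of the bar, 98 mm above the worktop in the lowest notch; it moves with the head. Axes as the stand's. Free space above and below.
- head_underside (a point): Middle of the lamp head's underside (moves with it): stand x 57.5, y 0, 77 mm above the worktop in the lowest notch, 107 mm in the next. The white head covers stand x 20 to 95, is 90 mm wide and 35 mm thick. The 84 mm high rack on the 8 mm plate passes under it only from the next notch up.
- trough: Fixed white plastic trough, 50 mm high, floor 5 mm thick. Origin on the worktop under the middle of its pocket for the rack's body (82 x 72 mm inside). A 27 mm wide channel runs from the pocket to -x for the rack's tab. Outside x -122 to +46 mm, 80 mm wide. The rack starts in it, tab to the trough's -x.
- slide_rack: Loose steel slide rack with glass slides, 0.2 to 0.33 kg. Origin: underside, middle of its body; z up; its tab points to -x. Body 70 (x) x 62 (y) x 45 mm high; dark bar across the top, highest point 84 mm; front tab reaches to x -111 mm. It starts standing in the trough.
- rack_handle (a point): Middle of the bar across the top of the rack: bar along the rack's y, 62 mm long, 12 mm wide (x), 14 mm high (70 to 84 mm above the rack's underside); this point 77 mm above the underside, over the rack's origin; 25 mm free below the bar. Axes as the rack's.
- rack_tab (a point): Grip point of the rack's front tab, 95 mm in front (-x) of the rack's origin, 27 mm above its underside. The tab is an upright flat plate along the rack's x (-35 to -111 mm), 10 mm thick (y), 30 mm high (12 to 42 mm above the underside). Axes as the rack's.
- beaker: Glass beaker, 69 mm wide, 80 mm high, standing loose in front of the keyboard's left end; origin at the middle of its underside. To be left alone.
- stain_bottle: Brown bottle, 52 mm wide, 105 mm high, standing loose between the monitor feet; origin at the middle of its underside. To be left alone.

How it is judged:
By the outcome, as a careful person would: the job done as asked, in the order asked, and still so for the second after the job is handed in, with the robot touching nothing.
It also fails if it takes over 66 s, if anything falls off the work surface, if the arm or the gripper's body presses on something with over 40 N, if the wrist force passes 120 N, or if a joint passes its speed limit or range.

### The arm

A 7-joint arm with a two-finger parallel gripper is mounted at the origin on a cart in front of the work surface, level with it; the furniture and walls round the work are solid. World frame = base frame: x ahead of the robot, y to its left, z up, the work surface at z = 0. Lengths are in m, angles in rad, forces in N, time in s.
With the tool pointing down it reaches from about 0.425 to 0.875 m from the base axis. Payload 4.7 kg.
Tool frame: the origin (TCP) lies midway between the tips of the shut fingers; the grasp point (between the pads) lies 19 mm behind it (ctrl.grip_depth is the distance from the TCP to the grasp point, in m); z points along the fingers, y is the direction in which the jaws open and shut (so a half turn about z gives the same grasp; the last joint's range is limited). The gripper opens to 87 mm and grips with 3 to 60 N. Pads are 19 mm wide; open, the fingers measure 117 mm over their backs; the gripper's body (75 mm by 190 mm) begins 51 mm behind the grasp point.
Start: joints at [1.122, 0.321, -0.07, 1.45, 0.023, 1.371, -0.057], TCP at [0.29, -0.582, 0.223] pointing down, gripper open.
Joint ranges: [-2.86, 2.86], [-0.3, 2.09], [-1.38, 1.24], [0.06, 2.45], [-1.56, 4.7], [0.09, 2.05], [-2.69, 2.69]. Speed limits (rad/s): [2.57, 2.57, 3.14, 3.14, 3.14, 3.14, 3.14].

### API

Orientations are given as a rotation vector (axis times angle).
In Python, from bench import ctrl gives the robot as it stands. The module is installed in compiled form; this text tells all that it offers.
- The arm moves only by the shell command python3 -m inch 'ROWS' [FORCE]. ROWS is JSON, a list of rows, each a list of 5 numbers: the opening, from -1 (shut) to 1 (fully open), so that 0 is half open, then the shift along the tool's x, y, z in mm, then the turn about the tool's z in rad. In form: [[fingers, tx, ty, tz, twist], ...]. A call has 1 to 5 rows; each row shifts and turns the pose as measured when the row begins, along the tool's axes as they then stand; what a row does not reach is not made up. A row lasts 1/8 s, in which the tool goes at most 62.5 mm and 10.7 degrees, less where a joint would pass 70% of its speed; a pose out of reach is approached as far as the arm can. A call is refused whole if a number of a shift passes 62.5 or a number of a turn 0.188, either way. A call with a gripper value outside its range is refused whole. The fingers move at their own pace and stop on an object; FORCE is the grip in N (left out, the last holds). Time passes only in rows, so rows that do not move let the fingers close. It gives the time, the measured TCP pose, the force and the opening at its end, in the units of the state.
- ctrl.get_state(): the state, without advancing time (a new reading comes with each control period).
- ctrl.get_image(name): name is "side" or "top" or "wrist"; returns a dict with "color" (420x560x3 uint8, red, green, blue), "range_z" (420x560 float32, m along the optical axis (not along the pixel's ray), 0 where there is no reading), "K" (3x3 intrinsics, pixels), "distortion" ([k1, k2, p1, p2, k3] as OpenCV has them; the pictures are not rectified), "R" (3x3) and "t" (3): a world point X has camera coordinates R X + t. Camera axes: x right, y down, z forward; pixel columns grow to the right and rows downward; lengths in m; the calibration is good to about 2 mm. A picture is of the moment at which its call begins.
- ctrl.close_job(): hands the job in, once; it reports no verdict.
The state is a dict: "time": time; "joint_positions": joint angles; "qd": joint speeds; "joint_torque": joint torques, N m; "position": TCP position; "tool_rot": TCP orientation; "ft_force": force on the tool from outside, world axes, zero at the start; "torque": the same for the moment, N m; "grip_width": opening from 0.0 (shut) to 1.0 (fully open).
Only numpy, scipy, OpenCV 4.12 (cv2) and the standard library are available. Lean on these libraries where they do the work, as an engineer would, in place of code of your own. Each camera call takes 0.05 s, during which the arm holds its last target. There are 200 camera calls.

## Working session

There is one attempt and no reset: what is moved stays moved. The work goes in short steps, Python scripts to look and compute and a shell command to move; the robot and the scene stay as the last step left them, time stands still between calls to the robot, and variables do not carry over. Pictures are saved under pics/ and viewed, about 8 in all and at most 12, crops included, and the job is handed in when it is done.

```bash
mkdir -p pics; cat > h.py <<'E'
from bench import ctrl
import numpy as np, cv2
from scipy.spatial.transform import Rotation as Ro
def img(n):
    return ctrl.get_image(n)
def world(im,u,v,z=None):
    p=cv2.undistortPoints(np.array([[[u,v]]],float),im["K"],np.array(im["distortion"]))[0,0]
    r=np.array([p[0],p[1],1.]);R=np.array(im["R"]);t=np.array(im["t"])
    if z is None: d=im["range_z"][int(round(v)),int(round(u))]
    else:
        c=-R.T@t; w=R.T@r; d=(z-c[2])/w[2]
    return R.T@(r*d-t)
def proj(im,X):
    rv=cv2.Rodrigues(np.array(im["R"]))[0]
    return cv2.projectPoints(np.array(X,float).reshape(-1,3),rv,np.array(im["t"]),im["K"],np.array(im["distortion"]))[0].reshape(-1,2)
def cloud(im):
    H,W=im["range_z"].shape
    uu,vv=np.meshgrid(np.arange(W),np.arange(H))
    p=cv2.undistortPoints(np.stack([uu.ravel(),vv.ravel()],1).astype(float)[:,None],im["K"],np.array(im["distortion"]))[:,0]
    d=im["range_z"].ravel()[:,None]
    P=np.concatenate([p,np.ones((len(p),1))],1)*d
    return ((P-np.array(im["t"]))@np.array(im["R"])).reshape(H,W,3)
def save(im,f,crop=None,s=1):
    c=im["color"][:,:,::-1]
    if crop: c=c[crop[1]:crop[3],crop[0]:crop[2]]
    cv2.imwrite("pics/"+f,cv2.resize(c,None,fx=s,fy=s,interpolation=cv2.INTER_CUBIC))
def st():
    s=ctrl.get_state();R=Ro.from_rotvec(s["tool_rot"]).as_matrix()
    return s,np.array(s["position"]),R
E
python3 - <<'E'
from h import *
for n in("top","side"):
    i=img(n);save(i,n+"1.png",s=1.4); np.savez("pics/"+n+"1.npz",**i)
    print(n,(-i["R"].T@i["t"]).round(3), (i["range_z"]>0).mean())
s,p,R=st();print(p,R.round(3),s["ft_force"],s["grip_width"],ctrl.grip_depth)
E
```

```text
top [ 0.302 -0.031  1.532] 0.9960884353741497
side [0.086 0.904 0.79 ] 0.9959268707482993
[ 0.28991036 -0.58117794  0.2215265 ] [[ 0.895  0.446 -0.001]
 [ 0.446 -0.895  0.002]
 [-0.    -0.002 -1.   ]] [-0.65874923  0.41613834  0.16634238] 0.9983993769322852 0.0187
```

View pics/top1.png

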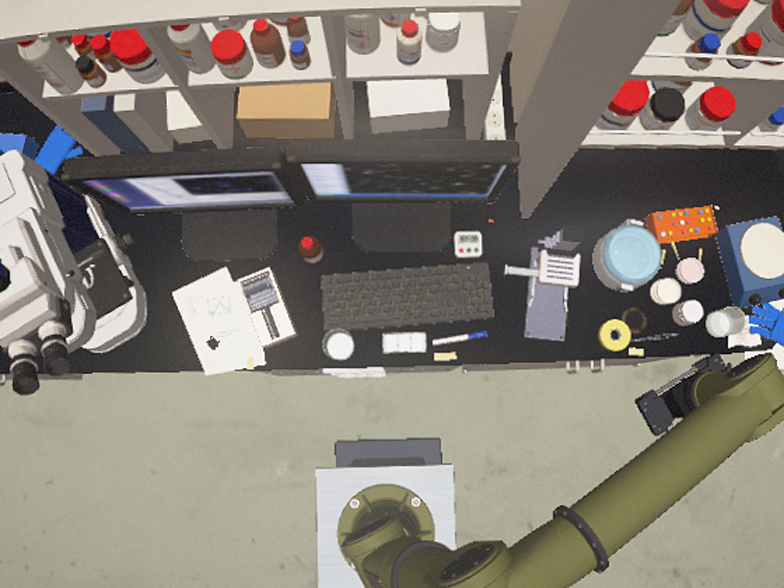

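View pics/side1.png

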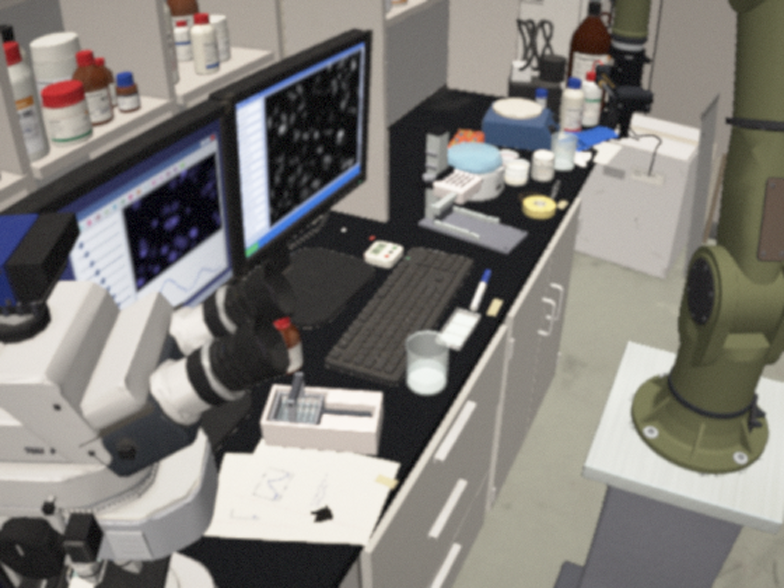

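Top view: the trough with the rack is at about (268,305), the beaker at (340,345), the bottle at (311,248) and the stand at (548,290), with its handle to the left at (520,270). Next I take close crops and measure from depth.

```bash
python3 - <<'E'
from h import *
i=dict(np.load("pics/top1.npz")); c=i["color"][:,:,::-1]
a=cv2.resize(c[160:250,350:425],None,fx=5.2,fy=6.6*5.2/6.6,interpolation=cv2.INTER_CUBIC)
b=cv2.resize(c[180:270,155:230],None,fx=5.2,fy=5.2,interpolation=cv2.INTER_CUBIC)
cv2.imwrite("pics/crop1.png",np.hstack([a,b]))
P=cloud(i)
np.set_printoptions(linewidth=200,suppress=True)
print("stand z mm");print((P[160:250:3,350:425:3,2]*1000).round().astype(int))
print("trough z mm");print((P[180:255:3,155:230:3,2]*1000).round().astype(int))
for n,u,v in(("beaker",242,246),("bottle",222,177)):print(n,world(i,u,v).round(3))
E
```

```text
stand z mm
[[  -3   -3   -2    3   -3    3    1    7   -1    4   -1   -4    2    1    8   -8   -1    7  213   -1    5   -8   -2    5    3]
 [   2   -2    4    1    2    1    2    3    3    3    1    1    3    3   -3   -2    5   -2  215  214  212  213  215    0    0]
 [   1    0    1    1    6    4    2   -1    6    4    6    6   -5    4  126  124  176  195  216  210  214  217  218    4    4]
 [   4    0    6   -5    5    2    3    1    0   -2    3    7  111  125  108  141  172  190  215  216  214  214  212    1   -1]
 [   0    7   -2    0    2    0   -2   -5    0    2    7  120  123  124  120  146  179  198  202  205  211  215    0   -2    3]
 [  -1    2   -1   -1    5   -4    3    5   -1   -4   -3    9  111  123  119  142  156  159  161  170  170   -1    3    5   -7]
 [   1  -10   -1   -5   -8    6   -7    2    0    1   10    9  111  113  120  132  127  132  130  133  130    5    3    1    4]
 [  -6    7    1    4   -1    5    3    0   -1    0    7   10  106  115  115  117  125  122  122  130  127    7    9   -1   -2]
 [  -2    2    3   -3    2   -4    8   -2   -1   -2    8    9  10
[... 5318 characters left out ...]
   2]
 [   3    5    2    0    4    6   -3   -2    4    5   54   48   49   32   34   48   50   29   12   -3   -1    3    5   -2    2]
 [   0   -1    5    2    0    1    2    4    4    0   49   54   55   49   43   23    0   -1    0    0   -4    0   -1    5    5]
 [   4   -3    0   -2   -1    6    4    5   -1   -2    2   47   39   15   -2    8   -1    0   -6    1    0    3    2   -4   -1]
 [   0    0    5    0    4    1    0    3    4    1    7    4    3   -1    3    1    4    1   -2    5    1    3   -3    7    7]
 [  -2    3   -1    0    0   -1   -1   -2    1    6   -6   10    1    4   -4   -1   -2    6    2    0    2   -2   -1   -4   -2]]
beaker [0.433 0.095 0.024]
bottle [0.645 0.148 0.102]
```

View pics/crop1.png

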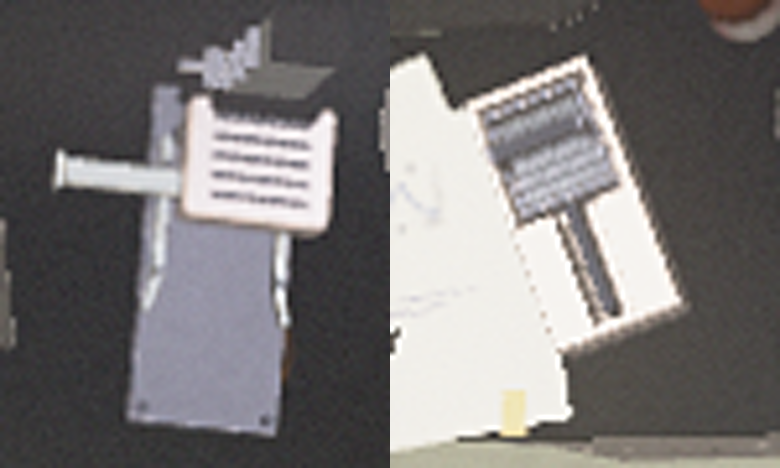

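```bash
cat > fit.py <<'E'
from h import *
from scipy.optimize import least_squares
def fit(im,M,px,x0):
    M=np.array(M,float)/1000;px=np.array(px,float)
    def W(q):
        c,s=np.cos(q[2]),np.sin(q[2])
        return np.stack([q[0]+c*M[:,0]-s*M[:,1],q[1]+s*M[:,0]+c*M[:,1],M[:,2]],1)
    r=least_squares(lambda q:(proj(im,W(q))-px).ravel(),x0,loss="soft_l1")
    return r.x,(proj(im,W(r.x))-px).round(1)
def T(q,p):
    c,s=np.cos(q[2]),np.sin(q[2]);p=np.array(p)/1000
    return np.array([q[0]+c*p[0]-s*p[1],q[1]+s*p[0]+c*p[1],p[2]])
E
python3 - <<'E'
from fit import *
i=dict(np.load("pics/top1.npz"))
cr=lambda L,ox,oy,dx:[((u-dx)/5.2+ox-.4,v/5.2+oy-.4) for u,v in L]
# stand
M=[(-95,48,8),(-95,-48,8),(125,48,8),(20,45,112),(20,-45,112),(32,117,105),(48,117,105)]
px=cr([(128,420),(277,436),(152,85),(182,217),(330,237),(57,187),(60,152)],350,160,0)
q,e=fit(i,M,px,[.55,-.3,0]);print("stand",q.round(4),e.tolist())
for n,p in(("handle",(40,80,98)),("front",(-55,0,8)),("home",(50,0,8))):print(n,T(q,p).round(4))
M=[(46,-40,50),(-122,-40,50),(-122,40,50),(46,40,50)]
px=cr([(587,57),(687,302),(565,352),(470,105)],155,180,390)
q,e=fit(i,M,px,[.5,.25,.4]);print("trough",q.round(4),e.tolist())
print("rack handle",T(q,(0,0,82)).round(4))
# bar top points
P=cloud(i)[180:230,155:200].reshape(-1,3);b=P[(P[:,2]>.075)&(P[:,2]<.1)&(abs(P[:,0]-q[0])<.06)]
m=b.mean(0);u,s,v=np.linalg.svd(b[:,:2]-m[:2]);print("bar",len(b),m.round(4),v[0],s/len(b)**.5)
P=cloud(i).reshape(-1,3)
# beaker rim
b=P[(abs(P[:,0]-.433)<.06)&(abs(P[:,1]-.095)<.06)&(P[:,2]>.012)];print("beaker",len(b),b.min(0),b.max(0),b.mean(0))
E
```

```text
stand [ 0.5254 -0.3987 -0.1379] [[-0.2, 0.4], [-0.3, 0.3], [0.1, 0.0], [-0.4, -0.3], [-0.6, -1.1], [0.8, -0.4], [0.6, 1.4]]
handle [ 0.576  -0.3249  0.098 ]
front [ 0.4709 -0.3911  0.008 ]
home [ 0.5749 -0.4055  0.008 ]
trough [0.5587 0.2725 0.3734] [[0.1, -0.1], [-0.3, -0.0], [0.2, 0.0], [0.0, 0.1]]
rack handle [0.5587 0.2725 0.082 ]
bar 76 [0.5574 0.2776 0.0881] [ 0.31233826 -0.94997095] [0.01890942 0.0032539 ]
beaker 594 [0.39915134 0.03548764 0.01200918] [0.49295191 0.13163983 0.09034094] [0.45033484 0.09193833 0.03160096]
```

```bash
cat >> fit.py <<'E'
S=[.5254,-.3987,-.1379]; TR=[.5587,.2725,.3734]
def plan(xy,z,jaw,n=None):
    """jaw: world angle deg of tool y (either way); TCP target. prints rows in tool axes (fingers omitted)"""
    s,p,R=st(); a=np.degrees(np.arctan2(R[1,1],R[0,1]))
    dw=np.radians((jaw-a+180)%360-180)
    d=np.array([xy[0],xy[1],z])-p
    n=n or int(max(np.ceil(abs(dw)/.18),np.ceil(np.linalg.norm(d)/.05),1))
    print("n",n,"jaw now",round(a,2),"d mm",(d*1000).round(1),"F",np.round(s["ft_force"],1),"g",round(s["grip_width"],3),"t",round(s["time"],2))
    for k in range(n):
        Rk=Ro.from_euler("z",dw*k/n).as_matrix()@R
        print([*(Rk.T@d*1000/n).round(1),round(-dw/n,3)])
E
python3 - <<'E'
from fit import *
P=np.concatenate([cloud(dict(np.load(f"pics/{n}1.npz"))).reshape(-1,3) for n in("top","side")])
for nm,c,r,z in(("trough",(.5587,.2725),.2,.12),("handle",T(S,(40,83,0)),.13,.135),("stage",T(S,(-58,0,0)),.15,.1)):
    d=P[:,:2]-np.array(c[:2]);m=(np.hypot(*d.T)<r)&(P[:,2]>z)&(P[:,2]<.6)
    print(nm,m.sum());D=np.c_[d[m]*100,P[m,2]*100].round(0)//2*2
    u,k=np.unique(D,axis=0,return_counts=True);print(u[k>4][:30].tolist())
h=T(S,(40,84,0));plan(h[:2],.2,-7.9)
E
```

```text
trough 14632
[[14.0, -12.0, 32.0], [14.0, -12.0, 34.0], [14.0, -12.0, 36.0], [14.0, -12.0, 38.0], [14.0, -12.0, 40.0], [14.0, -12.0, 42.0], [14.0, -12.0, 44.0], [14.0, -12.0, 46.0], [14.0, -10.0, 32.0], [14.0, -10.0, 34.0], [14.0, -10.0, 36.0], [14.0, -10.0, 38.0], [14.0, -10.0, 40.0], [14.0, -10.0, 42.0], [14.0, -10.0, 44.0], [14.0, -10.0, 46.0], [14.0, -8.0, 44.0], [14.0, -8.0, 46.0], [14.0, -6.0, 44.0], [14.0, -6.0, 46.0], [14.0, -4.0, 44.0], [14.0, -4.0, 46.0], [14.0, -2.0, 44.0], [14.0, -2.0, 46.0], [14.0, -0.0, 44.0], [14.0, 0.0, 46.0], [14.0, 2.0, 44.0], [14.0, 2.0, 46.0], [14.0, 4.0, 44.0], [14.0, 4.0, 46.0]]
handle 742
[[4.0, -12.0, 14.0], [4.0, -12.0, 16.0], [4.0, -12.0, 18.0], [4.0, -12.0, 20.0], [4.0, -12.0, 22.0], [4.0, -10.0, 14.0], [4.0, -10.0, 16.0], [4.0, -10.0, 18.0], [4.0, -10.0, 20.0], [4.0, -10.0, 22.0], [4.0, -8.0, 14.0], [4.0, -8.0, 16.0], [4.0, -8.0, 18.0], [4.0, -8.0, 20.0], [4.0, -8.0, 22.0], [6.0, -12.0, 20.0], [6.0, -12.0, 22.0], [6.0, -10.0, 20.0], [6.0, -10.0, 22.0], [6.0, -8.0, 14.0], [6.0, -8.0, 16.0], [6.0, -8.0, 18.0], [6.0, -8.0, 20.0], [6.0, -8.0, 
[... 588 characters left out ...]
2.0, 10.0], [12.0, -2.0, 12.0]]
n 8 jaw now -63.48 d mm [286.7 260.2 -21.5] F [-0.7  0.4  0.2] g 0.998 t 0.1
[np.float64(46.6), np.float64(-13.1), np.float64(2.7), np.float64(-0.121)]
[np.float64(47.8), np.float64(-7.4), np.float64(2.7), np.float64(-0.121)]
[np.float64(48.4), np.float64(-1.5), np.float64(2.7), np.float64(-0.121)]
[np.float64(48.2), np.float64(4.3), np.float64(2.7), np.float64(-0.121)]
[np.float64(47.3), np.float64(10.1), np.float64(2.7), np.float64(-0.121)]
[np.float64(45.7), np.float64(15.8), np.float64(2.7), np.float64(-0.121)]
[np.float64(43.5), np.float64(21.2), np.float64(2.6), np.float64(-0.121)]
[np.float64(40.6), np.float64(26.3), np.float64(2.6), np.float64(-0.121)]
```

```bash
python3 -m inch '[[1,47,-13,2,-0.12],[1,48,-7,2,-0.12],[1,48,-1,2,-0.12],[1,48,4,2,-0.12],[1,47,10,2,-0.12]]' && python3 -m inch '[[1,46,16,2,-0.12],[1,43,21,2,-0.12],[1,41,26,2,-0.12]]'; python3 - <<'E'
from fit import *
h=T(S,(40,84,0));plan(h[:2],.18,-7.9)
E
```

```text
time: 0.72
position: [0.4676, -0.4187, 0.2077]
tool_rot: [-2.698, -1.599, 0.006]
ft_force: [0.2, 0.4, 0.3]
grip_width: 0.995
time: 1.1
position: [0.5766, -0.317, 0.1996]
tool_rot: [-2.354, -2.068, 0.006]
ft_force: [-0.0, -0.4, -0.1]
grip_width: 1.0
n 1 jaw now -7.39 d mm [ -0.1  -4.  -19.6] F [-0.  -0.4 -0.1] g 1.0 t 1.1
[np.float64(-4.1), np.float64(0.6), np.float64(19.6), np.float64(0.009)]
```

```bash
python3 -m inch '[[1,-4,0.5,10,0.009],[1,0,0,0,0]]' | head -2; python3 - <<'E'
from fit import *
i=img("wrist");save(i,"w1.png");P=cloud(i).reshape(-1,3);P=P[i["range_z"].ravel()>0]
c,s_=np.cos(S[2]),np.sin(S[2]);d=P[:,:2]-S[:2];L=np.c_[d[:,0]*c+d[:,1]*s_,-d[:,0]*s_+d[:,1]*c,P[:,2]]*1000
b=L[(L[:,1]>60)&(L[:,1]<100)&(L[:,2]>85)&(L[:,2]<125)&(abs(L[:,0]-40)<30)]
print(len(b));print(np.percentile(b,[2,25,50,75,98],axis=0).round(1))
f=L[(L[:,1]>100)&(L[:,1]<140)&(L[:,2]>85)&(L[:,2]<125)&(abs(L[:,0]-40)<30)]
print(len(f), np.percentile(f,[2,50,98],axis=0).round(1) if len(f) else "")
E
```

```text
time: 1.35
position: [0.5791, -0.3157, 0.1877]
1035
[[ 33.   61.  103.1]
 [ 36.8  70.7 104.9]
 [ 40.6  80.7 105.5]
 [ 44.5  90.4 105.9]
 [ 48.2  99.2 106.9]]
752 [[ 31.6 100.5  92.7]
 [ 41.1 113.2 105.8]
 [ 50.5 121.1 109.3]]
```

View pics/w1.png

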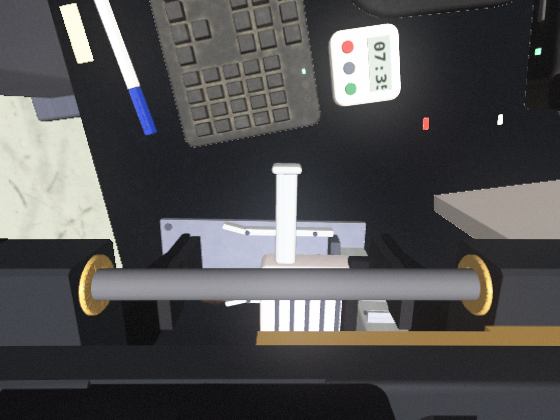

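```bash
python3 - <<'E'
from fit import *
h=T(S,(40.5,84,0));plan(h[:2],.079,-7.9,3)
E
```

```text
n 3 jaw now -7.4 d mm [  -2.8   -6.4 -109.5] F [0.4 0.3 0.5] g 1.001 t 1.4
[np.float64(-2.5), np.float64(-0.4), np.float64(36.5), np.float64(0.003)]
[np.float64(-2.5), np.float64(-0.4), np.float64(36.5), np.float64(0.003)]
[np.float64(-2.5), np.float64(-0.3), np.float64(36.5), np.float64(0.003)]
```

```bash
python3 -m inch '[[1,-7,-1.5,0,0.009],[1,0,0,0,0],[1,0,0,36,0],[1,0,0,36,0],[1,0,0,0,0]]' | head -2;  python3 - <<'E'
from fit import *
h=T(S,(40.5,84,0));plan(h[:2],.079,-7.9,1)
E
```

```text
time: 2.02
position: [0.5746, -0.3276, 0.1177]
n 1 jaw now -8.5 d mm [  2.5   6.5 -38.7] F [ 0.4  0.1 -0.2] g 1.001 t 2.02
[np.float64(6.7), np.float64(1.7), np.float64(38.8), np.float64(-0.01)]
```

```bash
python3 -m inch '[[1,4,1,19,-0.008],[1,0,0,0,0],[1,0,0,8,0],[1,0,0,0,0],[1,0,0,0,0]]' | head -2;  python3 - <<'E'
from fit import *
h=T(S,(40.5,84,0));plan(h[:2],.079,-7.9,1)
E
```

```text
time: 2.65
position: [0.5786, -0.3252, 0.0941]
n 1 jaw now -8.07 d mm [ -1.5   4.1 -15.1] F [ 0.  -0.1 -0.6] g 1.003 t 2.65
[np.float64(3.9), np.float64(-2.1), np.float64(15.1), np.float64(-0.003)]
```

```bash
python3 -m inch '[[1,4,-2,15,0],[1,0,0,0,0],[-1,0,0,0,0],[-1,0,0,0,0],[-1,0,0,0,0]]' 40 ; python3 -m inch '[[-1,0,0,0,0],[-1,0,0,0,0],[-1,0,0,0,0]]' 40; python3 - <<'E'
from fit import *
h=T(S,(40.5,84,0));plan(h[:2],.079,-7.9,1)
E
```

```text
time: 3.28
position: [0.5773, -0.3206, 0.0784]
tool_rot: [2.371, 2.059, 0.002]
ft_force: [-0.2, -0.6, 0.2]
grip_width: 0.746
time: 3.65
position: [0.5775, -0.3209, 0.0788]
tool_rot: [2.37, 2.058, 0.002]
ft_force: [0.7, 0.1, 0.3]
grip_width: 0.4
n 1 jaw now -8.07 d mm [-0.4 -0.2  0.2] F [0.7 0.1 0.3] g 0.4 t 3.65
[np.float64(-0.3), np.float64(-0.4), np.float64(-0.2), np.float64(-0.003)]
```

```bash
python3 -m inch '[[-1,0,0,0,0],[-1,0,0,0,0],[-1,0,0,0,0],[-1,0,0,0,0],[-1,0,0,0,0]]' 40 | tail -2; python3 -m inch '[[-1,0,0,-12,0],[-1,0,0,-10,0],[-1,0,0,0,0]]' 40
```

```text
ft_force: [-0.2, 0.2, -0.4]
grip_width: 0.174
time: 4.65
position: [0.578, -0.321, 0.099]
tool_rot: [2.371, 2.058, 0.005]
ft_force: [1.8, -0.8, -4.7]
grip_width: 0.181
```

```bash
python3 -m inch '[[-1,0,0,-8,0],[-1,0,0,0,0],[-1,0,0,0,0]]' 40
```

```text
time: 5.03
position: [0.5781, -0.321, 0.1067]
tool_rot: [2.37, 2.058, 0.005]
ft_force: [3.1, -1.2, -5.5]
grip_width: 0.179
```

```bash
python3 -m inch '[[-1,0,0,-7,0],[-1,0,0,0,0],[-1,0,0,0,0]]' 40;python3 -m inch '[[-1,0,0,-2,0],[-1,0,0,0,0],[-1,0,0,0,0]]' 40
```

```text
time: 5.4
position: [0.578, -0.321, 0.1133]
tool_rot: [2.37, 2.058, 0.005]
ft_force: [3.3, -1.4, -5.7]
grip_width: 0.178
time: 5.78
position: [0.5781, -0.3209, 0.1152]
tool_rot: [2.37, 2.058, 0.005]
ft_force: [3.6, -1.5, -6.8]
grip_width: 0.178
```

```bash
python3 -m inch '[[-1,0,0,3,0],[-1,0,0,2,0],[-1,0,0,0,0]]' 40;python3 -m inch '[[-1,0,0,2,0],[-1,0,0,0,0]]' 40
```

```text
time: 6.15
position: [0.5781, -0.3209, 0.1099]
tool_rot: [2.37, 2.058, 0.005]
ft_force: [2.3, -1.0, -5.5]
grip_width: 0.179
time: 6.4
position: [0.578, -0.321, 0.109]
tool_rot: [2.37, 2.058, 0.005]
ft_force: [1.7, -1.2, -3.4]
grip_width: 0.173
```

```bash
python3 -m inch '[[1,0,0,0,0],[1,0,0,0,0],[1,0,0,0,0],[1,0,0,0,0],[1,0,0,0,0]]'|tail -2;python3 -m inch '[[1,0,0,-30,0],[1,0,0,-35,0],[1,0,0,-35,0],[1,0,0,0,0],[1,0,0,0,0]]'; python3 - <<'E'
from fit import *
i=img("wrist");P=cloud(i).reshape(-1,3);P=P[i["range_z"].ravel()>0]
c,s_=np.cos(S[2]),np.sin(S[2]);d=P[:,:2]-S[:2];L=np.c_[d[:,0]*c+d[:,1]*s_,-d[:,0]*s_+d[:,1]*c,P[:,2]]*1000
b=L[(L[:,1]>60)&(L[:,1]<100)&(L[:,2]>85)&(L[:,2]<185)&(abs(L[:,0]-40)<15)]
print(len(b),np.percentile(b,[2,50,98],axis=0).round(1))
# wp: go up & across; final jaw -68.6
plan((.45,0.0),.27,-40)
E
```

```text
ft_force: [-0.1, -0.4, -1.0]
grip_width: 0.659
time: 7.65
position: [0.5763, -0.3204, 0.2111]
tool_rot: [-2.372, -2.059, -0.002]
ft_force: [0.3, -0.6, -0.6]
grip_width: 0.999
1134 [[ 32.6  60.9 132.5]
 [ 40.1  80.6 135.4]
 [ 48.3  99.3 136.9]]
n 7 jaw now -8.06 d mm [-126.5  320.4   58.7] F [-0.1  0.5  0.4] g 0.997 t 7.7
[np.float64(42.8), np.float64(-24.3), np.float64(-8.4), np.float64(0.08)]
[np.float64(40.7), np.float64(-27.6), np.float64(-8.4), np.float64(0.08)]
[np.float64(38.4), np.float64(-30.8), np.float64(-8.4), np.float64(0.08)]
[np.float64(35.8), np.float64(-33.7), np.float64(-8.4), np.float64(0.08)]
[np.float64(33.0), np.float64(-36.5), np.float64(-8.4), np.float64(0.08)]
[np.float64(30.0), np.float64(-39.0), np.float64(-8.4), np.float64(0.08)]
[np.float64(26.8), np.float64(-41.3), np.float64(-8.4), np.float64(0.08)]
```

```bash
python3 -m inch '[[1,43,-24,-8,0.08],[1,41,-27,-8,0.08],[1,38,-30,-8,0.08],[1,36,-32,-8,0.08],[1,33,-34,0,0.08]]' | head -2; python3 - <<'E'
from fit import *
plan((.5587,.2725),.2,-68.6)
E
```

```text
time: 8.32
position: [0.4881, -0.0899, 0.2367]
n 8 jaw now -32.15 d mm [ 70.6 362.4 -36.7] F [-0.1  1.3  0.5] g 0.999 t 8.32
[np.float64(43.1), np.float64(-16.6), np.float64(4.8), np.float64(0.08)]
[np.float64(41.6), np.float64(-20.0), np.float64(4.8), np.float64(0.08)]
[np.float64(39.9), np.float64(-23.2), np.float64(4.9), np.float64(0.08)]
[np.float64(37.9), np.float64(-26.3), np.float64(4.9), np.float64(0.08)]
[np.float64(35.7), np.float64(-29.2), np.float64(4.9), np.float64(0.08)]
[np.float64(33.2), np.float64(-32.0), np.float64(4.9), np.float64(0.08)]
[np.float64(30.6), np.float64(-34.5), np.float64(5.0), np.float64(0.08)]
[np.float64(27.8), np.float64(-36.8), np.float64(5.0), np.float64(0.08)]
```

```bash
python3 -m inch '[[1,43,-17,5,0.08],[1,42,-20,5,0.08],[1,40,-23,5,0.08],[1,38,-26,5,0.08],[1,36,-29,5,0.08]]' | head -2; python3 -m inch '[[1,33,-32,5,0.08],[1,24,-28,5,0.08],[1,0,0,0,0.04],[1,0,0,0,0]]' | head -2; python3 - <<'E'
from fit import *
i=img("wrist");save(i,"w2.png");P=cloud(i).reshape(-1,3);P=P[i["range_z"].ravel()>0]
c,s_=np.cos(TR[2]),np.sin(TR[2]);d=P[:,:2]-TR[:2];L=np.c_[d[:,0]*c+d[:,1]*s_,-d[:,0]*s_+d[:,1]*c,P[:,2]]*1000
b=L[(abs(L[:,1])<45)&(L[:,2]>78)&(L[:,2]<98)&(abs(L[:,0])<25)]
print(len(b));print(np.percentile(b,[2,25,50,75,98],axis=0).round(1))
v=np.polyfit(b[:,1],b[:,0],1);print("slope",v)
plan((.5587,.2725),.14,-68.6,1)
E
```

```text
time: 8.95
position: [0.531, 0.142, 0.2069]
time: 9.45
position: [0.5441, 0.23, 0.1905]
1319
[[ -5.5 -25.6  80.6]
 [ -2.1 -10.8  88.7]
 [  1.2   4.7  89.5]
 [  4.3  20.3  90.1]
 [  6.3  34.3  91. ]]
slope [0.01099321 0.94529133]
n 1 jaw now -67.44 d mm [ 14.8  42.3 -50.5] F [-0.2 -0.3  0.2] g 0.999 t 9.5
[np.float64(31.0), np.float64(-32.7), np.float64(50.3), np.float64(0.02)]
```

View pics/w2.png

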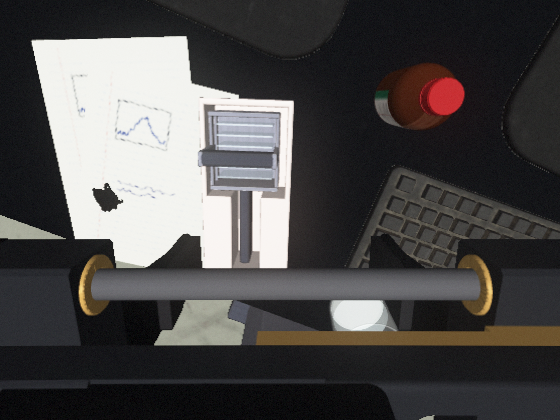

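```bash
python3 -m inch '[[1,15,-16,15,0.02],[1,12,-12,10,0],[1,0,0,0,0],[1,0,0,0,0]]' | head -2; python3 - <<'E'
from fit import *
h=T(TR,(1,4.4,0));plan(h[:2],.0635,-69.2,1)
E
```

```text
time: 10.0
position: [0.5588, 0.264, 0.1641]
n 1 jaw now -68.7 d mm [  -0.7   13.  -100.6] F [ 0.9 -0.8 -0.4] g 1.002 t 10.0
[np.float64(6.4), np.float64(-11.3), np.float64(100.6), np.float64(0.009)]
```

```bash
python3 -m inch '[[1,5,-9,15,0.009],[1,0,0,15,0],[1,0,0,0,0],[1,0,0,0,0]]' | head -2; python3 - <<'E'
from fit import *
h=T(TR,(1,4.4,0));plan(h[:2],.0635,-69.2,1)
i=img("wrist");P=cloud(i).reshape(-1,3);P=P[i["range_z"].ravel()>0]
c,s_=np.cos(TR[2]),np.sin(TR[2]);d=P[:,:2]-TR[:2];L=np.c_[d[:,0]*c+d[:,1]*s_,-d[:,0]*s_+d[:,1]*c,P[:,2]]*1000
b=L[(abs(L[:,1])<45)&(L[:,2]>82)&(L[:,2]<98)&(abs(L[:,0])<25)]
print(len(b));print(np.percentile(b,[1,50,99],axis=0).round(1))
E
```

```text
time: 10.5
position: [0.5595, 0.2734, 0.1322]
n 1 jaw now -69.32 d mm [ -1.5   3.6 -68.7] F [ 0.8 -0.4  0.2] g 1.002 t 10.5
[np.float64(1.5), np.float64(-3.2), np.float64(68.7), np.float64(-0.002)]
1905
[[ -4.9 -25.3  82.3]
 [  2.1   5.   89.4]
 [  6.6  35.   91.2]]
```

```bash
python3 -m inch '[[1,1,-3,20,0],[1,0,0,20,0],[1,0,0,10,0],[1,0,0,0,0],[1,0,0,0,0]]' | head -2; python3 - <<'E'
from fit import *
h=T(TR,(1,4.7,0));plan(h[:2],.0635,-69.2,1)
E
```

```text
time: 11.18
position: [0.5577, 0.2762, 0.078]
n 1 jaw now -69.34 d mm [  0.2   1.1 -14.5] F [ 0.4  0.6 -0.1] g 1.001 t 11.18
[np.float64(1.0), np.float64(-0.8), np.float64(14.5), np.float64(-0.003)]
```

```bash
python3 -m inch '[[1,1,-1,14.5,0],[1,0,0,0,0],[0.3,0,0,0,0],[0.3,0,0,0,0],[-1,0,0,0,0]]' 40; python3 -m inch '[[-1,0,0,0,0],[-1,0,0,0,0],[-1,0,0,0,0],[-1,0,0,0,0],[-1,0,0,0,0]]' 40
```

```text
time: 11.8
position: [0.5589, 0.278, 0.0639]
tool_rot: [-3.085, -0.562, 0.037]
ft_force: [0.4, 0.5, 0.3]
grip_width: 0.746
time: 12.42
position: [0.5589, 0.2782, 0.064]
tool_rot: [-3.085, -0.562, 0.037]
ft_force: [0.4, 0.9, -0.9]
grip_width: 0.706
```

```bash
python3 -m inch '[[-1,0,0,-10,0],[-1,0,0,-15,0],[-1,0,0,-15,0],[-1,0,0,-15,0],[-1,0,0,-15,0]]' 50; python3 -m inch '[[-1,0,0,-20,0],[-1,0,0,-20,0],[-1,0,0,-15,0],[-1,0,0,0,0]]' 50; python3 - <<'E'
from fit import *
i=img("side");save(i,"s2.png",(130,140,420,400),2.5)
plan((.5,.1),.19,-80)
E
```

```text
time: 13.05
position: [0.56, 0.2774, 0.1377]
tool_rot: [-3.086, -0.562, 0.04]
ft_force: [-0.1, 0.7, -2.2]
grip_width: 0.71
time: 13.55
position: [0.5625, 0.2781, 0.1994]
tool_rot: [-3.085, -0.562, 0.033]
ft_force: [0.2, -0.0, -2.5]
grip_width: 0.702
n 4 jaw now -69.34 d mm [ -62.  -177.9   -8.5] F [ 0.6 -0.8 -1.9] g 0.708 t 13.6
[np.float64(-30.2), np.float64(36.2), np.float64(2.4), np.float64(0.047)]
[np.float64(-28.4), np.float64(37.5), np.float64(2.4), np.float64(0.047)]
[np.float64(-26.7), np.float64(38.8), np.float64(2.3), np.float64(0.047)]
[np.float64(-24.8), np.float64(40.0), np.float64(2.3), np.float64(0.047)]
```

View pics/s2.png

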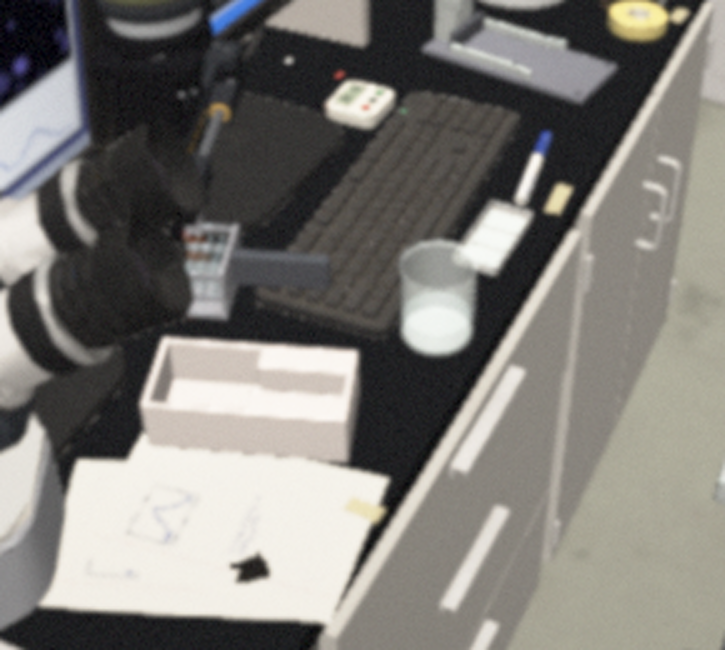

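```bash
python3 -m inch '[[-1,-15,18,0,0.02],[-1,-27,37,0,0.04],[-1,-27,38,0,0.04],[-1,-26,38,0,0.04],[-1,-25,40,0,0.04]]' 50|head -2;  python3 - <<'E'
from fit import *
h=T(S,(-58,0,0));plan(h[:2],.2,-97.9)
E
```

```text
time: 14.22
position: [0.4908, 0.0781, 0.1944]
n 10 jaw now -79.5 d mm [ -22.8 -468.8    5.6] F [ 0.6 -0.1 -1.5] g 0.706 t 14.22
[np.float64(-10.8), np.float64(45.7), np.float64(-0.7), np.float64(0.032)]
[np.float64(-9.3), np.float64(46.0), np.float64(-0.7), np.float64(0.032)]
[np.float64(-7.9), np.float64(46.3), np.float64(-0.8), np.float64(0.032)]
[np.float64(-6.4), np.float64(46.5), np.float64(-0.8), np.float64(0.032)]
[np.float64(-4.9), np.float64(46.7), np.float64(-0.8), np.float64(0.032)]
[np.float64(-3.4), np.float64(46.8), np.float64(-0.9), np.float64(0.032)]
[np.float64(-1.9), np.float64(46.9), np.float64(-0.9), np.float64(0.032)]
[np.float64(-0.4), np.float64(46.9), np.float64(-1.0), np.float64(0.032)]
[np.float64(1.1), np.float64(46.9), np.float64(-1.0), np.float64(0.032)]
[np.float64(2.6), np.float64(46.9), np.float64(-1.1), np.float64(0.032)]
```

```bash
python3 -m inch '[[-1,-11,45,0,0.032],[-1,-9,45,0,0.032],[-1,-8,45,-1,0.032],[-1,-7,45,-1,0.032],[-1,-5,45,-1,0.032]]' 50|head -2; python3 -m inch '[[-1,-3,45,-1,0.032],[-1,-2,45,-1,0.032],[-1,0,35,-1,0.032],[-1,0,0,0,0.02],[-1,0,0,0,0]]' 50|head -2; python3 - <<'E'
from fit import *
h=T(S,(-58,0,0));plan(h[:2],.2,-97.9,1)
E
```

```text
time: 14.85
position: [0.4721, -0.1571, 0.1932]
time: 15.48
position: [0.462, -0.2884, 0.1917]
n 1 jaw now -96.14 d mm [   5.9 -102.4    8.3] F [ 0.2  0.9 -2.4] g 0.708 t 15.47
[np.float64(16.4), np.float64(101.1), np.float64(-9.3), np.float64(0.031)]
```

```bash
python3 -m inch '[[-1,6,35,0,0.015],[-1,6,35,0,0.01],[-1,2,18,0,0],[-1,0,0,0,0],[-1,0,0,0,0]]' 50|head -2; python3 - <<'E'
from fit import *
h=T(S,(-58,0,0));plan(h[:2],.1,-97.9,1)
i=img("wrist");save(i,"w3.png")
E
```

```text
time: 16.1
position: [0.4694, -0.3704, 0.1902]
n 1 jaw now -96.82 d mm [ -1.5 -20.4 -90.2] F [-0.1  0.1 -1.9] g 0.705 t 16.1
[np.float64(5.1), np.float64(21.1), np.float64(89.9), np.float64(0.019)]
```

View pics/w3.png

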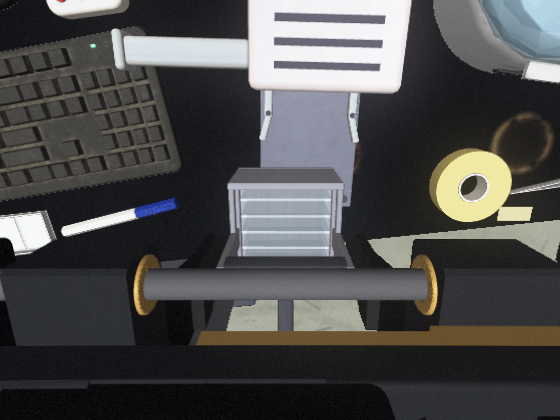

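The rack hangs square in the fingers at (285,215). Behind it are the plate and flared rails, at (265..355, 90..200), and the head is raised. I correct the lateral error and descend.

```bash
python3 -m inch '[[-1,4,15,10,0.015],[-1,0,4,15,0],[-1,0,0,15,0],[-1,0,0,0,0],[-1,0,0,0,0]]' 50|head -2; python3 - <<'E'
from fit import *
h=T(S,(-58,0,0));plan(h[:2],.068,-97.9,1)
i=img("wrist");P=cloud(i).reshape(-1,3);P=P[i["range_z"].ravel()>0]
c,s_=np.cos(S[2]),np.sin(S[2]);d=P[:,:2]-S[:2];L=np.c_[d[:,0]*c+d[:,1]*s_,-d[:,0]*s_+d[:,1]*c,P[:,2]]*1000
s,p,R=st();z0=p[2]*1000-58.5
b=L[(abs(L[:,1])<30)&(L[:,0]>-60)&(L[:,0]<0)&(L[:,2]>z0+20)&(L[:,2]<z0+80)]
print("expected underside",z0)
for x in range(-60,0,5):
    m=b[(b[:,0]>=x)&(b[:,0]<x+5)]
    if len(m)>5:print(x,len(m),np.percentile(m[:,2]-z0,[5,50,95]).round(1),np.percentile(m[:,1],[2,98]).round(1))
E
```

```text
time: 16.77
position: [0.4691, -0.3881, 0.146]
n 1 jaw now -97.59 d mm [ -1.2  -2.6 -78. ] F [ 0.1  0.3 -1.6] g 0.713 t 16.77
[np.float64(2.9), np.float64(3.4), np.float64(78.0), np.float64(0.005)]
expected underside 87.43499310397888
-60 259 [22.9 40.3 63.2] [-27.5  29.8]
-55 2367 [22.6 40.4 79. ] [-29.1  29.6]
-50 324 [22.  39.6 75.3] [-29.8  29.8]
-45 1075 [21.4 32.2 41.5] [-28.   26.4]
-40 437 [21.  37.6 43.1] [-28.5  29.9]
-35 707 [22.5 34.1 42.5] [-28.1  26.7]
-30 624 [43.1 44.8 46. ] [-28.   28.6]
-25 1151 [22.1 35.7 45. ] [-27.5  28.9]
```

```bash
python3 -m inch '[[-1,2,2,15,0.005],[-1,0,0,20,0],[-1,0,0,20,0],[-1,0,0,8,0],[-1,0,0,0,0]]' 50|head -4; python3 - <<'E'
from fit import *
h=T(S,(-58,0,0));plan(h[:2],.067,-97.9,1)
E
```

```text
time: 17.45
position: [0.4688, -0.3899, 0.0803]
tool_rot: [-3.124, 0.216, 0.071]
ft_force: [0.2, -0.5, -1.8]
n 1 jaw now -97.9 d mm [ -0.8  -0.8 -13.3] F [ 0.2 -0.5 -1.8] g 0.707 t 17.45
[np.float64(-0.1), np.float64(1.0), np.float64(13.3), np.float64(-0.0)]
```

```bash
python3 -m inch '[[-1,0,0.5,8,0],[-1,0,0,2,0],[-1,0,0,0,0]]' 50|head -4;python3 -m inch '[[-1,0,0,2,0],[-1,0,0,0,0]]' 50|head -4; python3 - <<'E'
from fit import *
h=T(S,(-58,0,0));plan(h[:2],.067,-97.9,1);print(st()[2].round(3)[:,2])
E
```

```text
time: 17.82
position: [0.4693, -0.3911, 0.0712]
tool_rot: [-3.125, 0.216, 0.067]
ft_force: [0.4, 0.4, -1.9]
time: 18.08
position: [0.4695, -0.3914, 0.0697]
tool_rot: [-3.126, 0.216, 0.066]
ft_force: [-0.5, 0.2, -1.6]
n 1 jaw now -97.91 d mm [-1.6  0.6 -2.7] F [-0.5  0.2 -1.6] g 0.707 t 18.07
[np.float64(-1.5), np.float64(-0.4), np.float64(2.8), np.float64(-0.0)]
[-0.041  0.01  -0.999]
```

```bash
python3 -m inch '[[-1,0,0,1.5,0],[-1,0,0,0,0]]' 50|head -4;python3 -m inch '[[-1,0,0,1.5,0],[-1,0,0,0,0]]' 50|head -4; python3 -m inch '[[-1,0,0,1,0],[-1,0,0,0,0]]' 50|head -4
```

```text
time: 18.32
position: [0.4696, -0.3914, 0.0683]
tool_rot: [-3.126, 0.216, 0.065]
ft_force: [-0.3, 0.5, -2.2]
time: 18.58
position: [0.4697, -0.3915, 0.0674]
tool_rot: [-3.127, 0.216, 0.065]
ft_force: [0.2, -0.0, -2.0]
time: 18.82
position: [0.4697, -0.3915, 0.0674]
tool_rot: [-3.127, 0.216, 0.065]
ft_force: [-0.1, -0.0, -1.7]
```

```bash
python3 -m inch '[[-1,0,0,2,0],[-1,0,0,2,0]]' 50|head -4
```

```text
time: 19.08
position: [0.4695, -0.3915, 0.0672]
tool_rot: [-3.127, 0.216, 0.065]
ft_force: [-4.1, 3.3, 11.7]
```

Contact at +12 N, so I release and rise clear.

```bash
python3 -m inch '[[-1,0,0,-0.5,0],[0.6,0,0,0,0],[0.6,0,0,0,0],[1,0,0,0,0],[1,0,0,0,0]]' |tail -2;python3 -m inch '[[1,0,0,0,0],[1,0,0,-20,0],[1,0,0,-30,0],[1,0,0,-20,0],[1,0,0,0,0]]' | head -4; python3 - <<'E'
from fit import *
i=img("wrist");save(i,"w4.png")
P=cloud(i).reshape(-1,3);P=P[i["range_z"].ravel()>0]
c,s_=np.cos(S[2]),np.sin(S[2]);d=P[:,:2]-S[:2];L=np.c_[d[:,0]*c+d[:,1]*s_,-d[:,0]*s_+d[:,1]*c,P[:,2]]*1000
b=L[(abs(L[:,1])<40)&(L[:,0]>-100)&(L[:,0]<-20)&(L[:,2]>82)&(L[:,2]<100)]
print(len(b),np.percentile(b,[1,50,99],axis=0).round(1) if len(b) else "");
b=L[(abs(L[:,1])<40)&(L[:,0]>-45)&(L[:,0]<-5)&(L[:,2]>46)&(L[:,2]<60)]
print(len(b),np.percentile(b,[1,50,99],axis=0).round(1));print(np.polyfit(b[:,1],b[:,0],1))
plan(T(S,(-153,0,0))[:2],.14,-97.9)
E
```

```text
ft_force: [-1.0, 0.2, 0.4]
grip_width: 0.944
time: 20.32
position: [0.474, -0.3932, 0.1434]
tool_rot: [-3.13, 0.216, 0.059]
ft_force: [-0.6, -0.1, 1.0]
1847 [[-63.4 -32.2  82.7]
 [-56.1  -1.9  92.4]
 [-52.3  28.3  94.2]]
1096 [[-44.7 -32.5  46.1]
 [-27.5  -1.7  51.9]
 [-23.5  28.6  55. ]]
[-1.98782810e-03 -3.10506137e+01]
n 3 jaw now -97.9 d mm [-99.6  15.2  -2.3] F [ 0.9 -0.2  0.6] g 1.0 t 20.38
[np.float64(-33.5), np.float64(-0.5), np.float64(2.1), np.float64(0.0)]
[np.float64(-33.5), np.float64(-0.5), np.float64(2.1), np.float64(0.0)]
[np.float64(-33.5), np.float64(-0.5), np.float64(2.1), np.float64(0.0)]
```

View pics/w4.png

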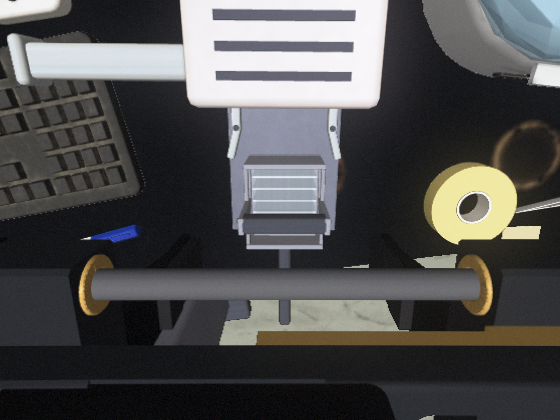

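```bash
python3 -m inch '[[1,-33,0,0,0],[1,-33,0,0,0],[1,-24,0,0,0],[1,0,0,0,0],[1,0,0,0,0]]' | head -4; python3 - <<'E'
from fit import *
plan(T(S,(-153,-2,0))[:2],.09,-97.9,1)
E
```

```text
time: 21.0
position: [0.3813, -0.3783, 0.1425]
tool_rot: [-3.126, 0.214, 0.066]
ft_force: [1.0, -0.1, 0.3]
n 1 jaw now -97.84 d mm [ -7.7  -1.3 -52.5] F [ 1.  -0.1  0.3] g 0.997 t 21.0
[np.float64(-5.2), np.float64(2.6), np.float64(52.8), np.float64(0.001)]
```

```bash
python3 -m inch '[[1,-5,2,20,0],[1,0,0,20,0],[1,0,0,10,0],[1,0,0,0,0],[1,0,0,0,0]]' | head -4; python3 - <<'E'
from fit import *
plan(T(S,(-153,-2,0))[:2],.018,-97.9,1)
i=img("wrist")
P=cloud(i).reshape(-1,3);P=P[i["range_z"].ravel()>0]
c,s_=np.cos(S[2]),np.sin(S[2]);d=P[:,:2]-S[:2];L=np.c_[d[:,0]*c+d[:,1]*s_,-d[:,0]*s_+d[:,1]*c,P[:,2]]*1000
b=L[(abs(L[:,1])<25)&(L[:,0]>-175)&(L[:,0]<-97)&(L[:,2]>38)&(L[:,2]<60)]
print("tab",len(b),np.percentile(b,[1,50,99],axis=0).round(1) if len(b) else "");
E
```

```text
time: 21.62
position: [0.3789, -0.3787, 0.0914]
tool_rot: [-3.126, 0.207, 0.062]
ft_force: [0.6, -0.4, 0.3]
n 1 jaw now -97.57 d mm [ -5.3  -1.  -73.4] F [ 0.6 -0.4  0.3] g 1.0 t 21.62
[np.float64(-2.2), np.float64(2.1), np.float64(73.5), np.float64(0.006)]
tab 1761 [[-167.5   -6.8   47.5]
 [-129.7   -1.9   50.5]
 [ -97.5    2.9   52.2]]
```

```bash
python3 -m inch '[[1,-1,1,22,0.006],[1,0,0,22,0],[1,0,0,14,0],[1,0,0,0,0],[1,0,0,0,0]]' | head -4; python3 - <<'E'
from fit import *
plan(T(S,(-153,-2,0))[:2],.018,-97.9,1)
E
```

```text
time: 22.3
position: [0.3784, -0.3814, 0.036]
tool_rot: [-3.131, 0.216, 0.053]
ft_force: [-0.1, 0.1, -0.4]
n 1 jaw now -97.91 d mm [ -4.8   1.8 -18. ] F [-0.1  0.1 -0.4] g 1.005 t 22.3
[np.float64(-4.4), np.float64(-1.1), np.float64(18.2), np.float64(-0.0)]
```

```bash
python3 -m inch '[[1,-2,-1,17,0],[1,0,0,0,0],[-1,0,0,0,0],[-1,0,0,0,0],[-1,0,0,0,0]]' 30 | head -4; python3 -m inch '[[-1,0,0,0,0],[-1,0,0,0,0],[-1,0,0,0,0],[-1,0,0,0,0],[-1,0,0,0,0]]' 30; python3 -m inch '[[-1,0,0,0,0],[-1,0,0,0,0],[-1,0,0,0,0],[-1,0,0,0,0]]' 30; python3 - <<'E'
from fit import *
plan(T(S,(-148+50,-1,0))[:2],.018,-97.9)
s,p,R=st();d=p[:2]-S[:2];c,s_=np.cos(S[2]),np.sin(S[2]);print("stand xy",(d[0]*c+d[1]*s_).round(4),(-d[0]*s_+d[1]*c).round(4))
E
```

```text
time: 22.92
position: [0.3767, -0.3808, 0.0194]
tool_rot: [-3.132, 0.217, 0.049]
ft_force: [0.2, -0.4, -0.1]
time: 23.55
position: [0.3769, -0.381, 0.0198]
tool_rot: [-3.133, 0.217, 0.049]
ft_force: [-0.3, -0.3, -0.8]
grip_width: 0.171
time: 24.05
position: [0.377, -0.3808, 0.0198]
tool_rot: [-3.133, 0.217, 0.049]
ft_force: [0.0, 0.3, 0.4]
grip_width: 0.113
n 2 jaw now -97.91 d mm [51.2 -5.4 -1.8] F [0.  0.3 0.4] g 0.113 t 24.05
[np.float64(25.8), np.float64(-0.8), np.float64(0.1), np.float64(-0.0)]
[np.float64(25.8), np.float64(-0.8), np.float64(0.1), np.float64(-0.0)]
stand xy -0.1495 -0.0026
```

```bash
python3 -m inch '[[-1,12,0,-0.4,0],[-1,12,-0.5,-0.4,0],[-1,0,0,0,0]]' 30; python3 - <<'E'
from fit import *
plan(T(S,(0-98-1,-1,0))[:2],.0198,-97.9,1)
s,p,R=st();d=p[:2]-S[:2];c,s_=np.cos(S[2]),np.sin(S[2]);print("stand xy",(d[0]*c+d[1]*s_).round(4),(-d[0]*s_+d[1]*c).round(4))
E
```

```text
time: 24.42
position: [0.4004, -0.3843, 0.0199]
tool_rot: [-3.132, 0.219, 0.053]
ft_force: [2.0, 0.3, -0.1]
grip_width: 0.111
n 1 jaw now -97.98 d mm [26.8 -1.8 -0.1] F [ 2.   0.3 -0.1] g 0.111 t 24.43
[np.float64(26.8), np.float64(-1.9), np.float64(-0.8), np.float64(-0.001)]
stand xy -0.1258 -0.0029
```

```bash
python3 -m inch '[[-1,10,-1,-0.3,0],[-1,12,-1,-0.3,0],[-1,12,-0.5,-0.3,0],[-1,0,0,0,0]]' 30; python3 - <<'E'
from fit import *
s,p,R=st();d=p[:2]-S[:2];c,s_=np.cos(S[2]),np.sin(S[2]);print("stand xy",(d[0]*c+d[1]*s_).round(4),(-d[0]*s_+d[1]*c).round(4))
plan(T(S,(-45,-1,0))[:2],.0198,-97.9,1)
E
```

```text
time: 24.92
position: [0.4352, -0.3874, 0.0199]
tool_rot: [-3.133, 0.221, 0.055]
ft_force: [1.6, 0.3, -0.2]
grip_width: 0.114
stand xy -0.0909 -0.0012
n 1 jaw now -98.05 d mm [45.5 -6.1 -0.1] F [ 1.6  0.3 -0.2] g 0.114 t 24.93
[np.float64(45.8), np.float64(-0.3), np.float64(-1.5), np.float64(-0.003)]
```

```bash
python3 -m inch '[[-1,12,0,-0.4,-0.003],[-1,12,0,-0.4,0],[-1,12,0,-0.4,0],[-1,0,0,0,0]]' 30; python3 -m inch '[[-1,5,0,-0.2,0],[-1,0,0,0,0]]' 30; python3 - <<'E'
from fit import *
s,p,R=st();d=p[:2]-S[:2];c,s_=np.cos(S[2]),np.sin(S[2]);print("stand xy",(d[0]*c+d[1]*s_).round(4),(-d[0]*s_+d[1]*c).round(4))
E
```

```text
time: 25.42
position: [0.4713, -0.3928, 0.0198]
tool_rot: [-3.132, 0.217, 0.06]
ft_force: [2.5, -0.4, 1.1]
grip_width: 0.114
time: 25.68
position: [0.4761, -0.3936, 0.0199]
tool_rot: [-3.132, 0.218, 0.061]
ft_force: [1.3, -0.7, 0.3]
grip_width: 0.112
stand xy -0.0495 -0.0017
```

```bash
python3 -m inch '[[-1,4,0,-0.1,0],[-1,0,0,0,0]]' 30|head -4; python3 -m inch '[[-1,3,0,-0.1,0],[-1,3,0,-0.1,0]]' 30|head -4; python3 -m inch '[[-1,3,0,-0.1,0],[-1,3,0,-0.1,0]]' 30|head -4;python3 - <<'E'
from fit import *
s,p,R=st();d=p[:2]-S[:2];c,s_=np.cos(S[2]),np.sin(S[2]);print("stand xy",(d[0]*c+d[1]*s_).round(4),(-d[0]*s_+d[1]*c).round(4))
E
```

```text
time: 25.92
position: [0.4792, -0.3941, 0.0199]
tool_rot: [-3.132, 0.218, 0.063]
ft_force: [1.2, 0.3, 2.2]
time: 26.18
position: [0.4833, -0.3949, 0.0198]
tool_rot: [-3.131, 0.219, 0.069]
ft_force: [-5.0, 1.3, 5.9]
time: 26.42
position: [0.484, -0.3951, 0.0197]
tool_rot: [-3.128, 0.22, 0.087]
ft_force: [-10.9, 3.4, 10.8]
stand xy -0.0415 -0.0021
```

```bash
python3 -m inch '[[0,0,0,0,0],[0,0,0,0,0],[0,0,0,0,0],[0,0,0,0,0],[0,0,0,0,0]]'; python3 -m inch '[[0,-2,0,-15,0],[0,-2,0,-20,0],[0,-10,0,-25,0],[0,-20,0,-25,0],[0,-20,0,-25,0]]'; python3 -m inch '[[0,-10,0,0,0],[0,0,0,0,0],[0,0,0,0,0]]'; python3 - <<'E'
from fit import *
i=img("wrist");a=i["color"];save(i,"w5.png")
P=cloud(i).reshape(-1,3);P=P[i["range_z"].ravel()>0]
c,s_=np.cos(S[2]),np.sin(S[2]);d=P[:,:2]-S[:2];L=np.c_[d[:,0]*c+d[:,1]*s_,-d[:,0]*s_+d[:,1]*c,P[:,2]]*1000
b=L[(abs(L[:,1])<15)&(L[:,0]>-90)&(L[:,0]<10)&(L[:,2]>40)&(L[:,2]<60)]
print("tab/body",len(b),np.percentile(b,[1,50,99],axis=0).round(1))
b=L[(abs(L[:,1])<45)&(L[:,0]>5)&(L[:,0]<25)&(L[:,2]>45)&(L[:,2]<60)]
print("body rear rim",len(b),np.percentile(b,[1,50,99],axis=0).round(1)); print(np.polyfit(b[:,1],b[:,0],1))
b=L[(abs(L[:,0]-50)<40)&(L[:,1]<40)&(L[:,1]>-40)&(L[:,2]>130)&(L[:,2]<160)]
print("head top",len(b),np.median(b[:,2]) if len(b) else "")
E
```

```text
time: 27.05
position: [0.4866, -0.3941, 0.0186]
tool_rot: [-3.127, 0.218, 0.081]
ft_force: [-0.5, 0.0, 0.3]
grip_width: 0.491
time: 27.68
position: [0.439, -0.387, 0.1387]
tool_rot: [-3.128, 0.215, 0.078]
ft_force: [-0.3, -0.1, 0.6]
grip_width: 0.498
time: 28.05
position: [0.4295, -0.387, 0.1435]
tool_rot: [-3.133, 0.217, 0.069]
ft_force: [-0.6, -0.2, 0.5]
grip_width: 0.501
tab/body 1428 [[-60.   -8.   47.6]
 [-23.5  -3.6  50.5]
 [  9.4   1.6  52.4]]
body rear rim 1057 [[  5.5 -33.6  45.9]
 [ 15.5  -3.6  53. ]
 [ 24.9  27.1  55.4]]
[-3.09748159e-04  1.54608225e+01]
head top 668 133.35772852610455
```

View pics/w5.png

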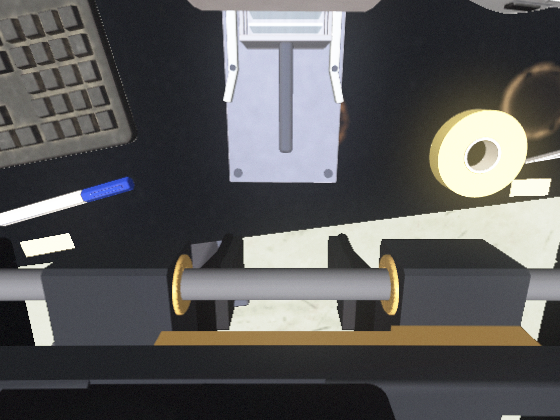

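The tab tip is at (286,152), the plate's front edge at row ~182, and the rack sits evenly between the rails. I check the tip-to-plate-edge distance, the head height, and that the beaker and bottle are unmoved.

```bash
python3 - <<'E'
from fit import *
i=img("wrist");c,s_=np.cos(S[2]),np.sin(S[2])
loc=lambda w:((w[0]-S[0])*c+(w[1]-S[1])*s_,-(w[0]-S[0])*s_+(w[1]-S[1])*c)
g=cv2.cvtColor(i["color"],cv2.COLOR_RGB2GRAY).astype(int)
print("tab col",g[140:166,286].tolist());print("plate col",g[170:195,300].tolist())
for v in(150,152,154):print(v,np.round(loc(world(i,286,v,.050)),4))
for v in(180,182,184):print(v,np.round(loc(world(i,300,v,.008)),4))
t=img("top");t0=dict(np.load("pics/top1.npz"));s2=img("side")
for n,(a,b,d,e) in dict(beaker=(225,232,260,262),bottle=(212,165,234,192)).items():
    A=cv2.cvtColor(t["color"][b:e,a:d],7).astype(np.float32);B=cv2.cvtColor(t0["color"][b:e,a:d],7).astype(np.float32)
    print(n,cv2.phaseCorrelate(A,B),abs(A-B).mean())
C=cloud(t).reshape(-1,3);L=np.c_[(C[:,0]-S[0])*c+(C[:,1]-S[1])*s_,-(C[:,0]-S[0])*s_+(C[:,1]-S[1])*c,C[:,2]]*1000
h=L[(abs(L[:,0]-50)<25)&(abs(L[:,1])<35)&(L[:,2]>90)&(L[:,2]<200)];print("head top",len(h),np.median(h[:,2]))
h=L[(abs(L[:,0]-40)<6)&(abs(L[:,1]-85)<20)&(L[:,2]>90)&(L[:,2]<200)];print("handle top",len(h),np.median(h[:,2]))
save(t,"t2.png",(340,150,440,250),6)
E
```

```text
tab col [140, 137, 138, 138, 140, 137, 141, 141, 136, 138, 131, 114, 120, 204, 205, 205, 201, 200, 204, 202, 202, 201, 201, 202, 203, 204]
plate col [200, 202, 200, 200, 201, 203, 200, 203, 204, 203, 203, 195, 124, 52, 52, 50, 50, 47, 51, 50, 46, 44, 46, 46, 51]
150 [-0.0595 -0.0034]
152 [-0.061  -0.0034]
154 [-0.0625 -0.0034]
180 [-0.0933 -0.0162]
182 [-0.0952 -0.0162]
184 [-0.097  -0.0162]
beaker ((0.1315913858382345, 0.01569938946118654), 0.9656032111909655) 2.030476
bottle ((0.04778858503456895, 0.45857799621709283), 0.9554951544161197) 4.4006734
head top 356 142.7021172565175
handle top 48 134.54317581613526
```

View pics/t2.png

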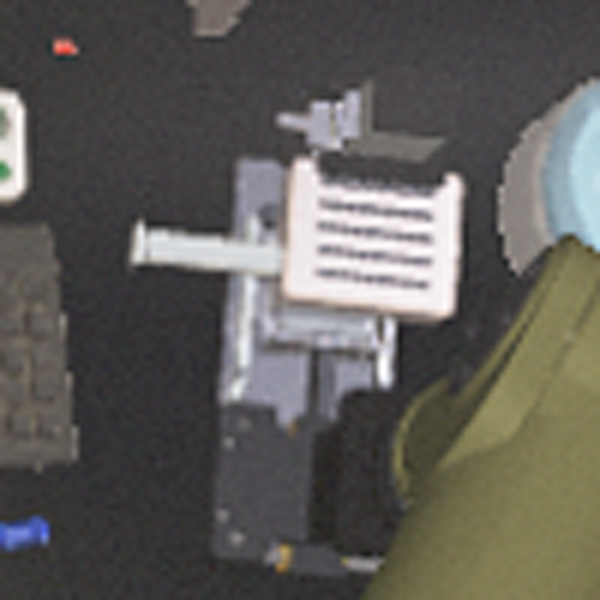

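```bash
python3 -m inch '[[0,-10,0,-30,0],[0,0,0,-30,0],[0,0,0,0,0],[0,0,0,0,0]]'; python3 - <<'E'
from fit import *
t0=dict(np.load("pics/top1.npz"))
for k in range(2):
    t=img("top")
    for im in(t0,t):
        c=im["color"][160:195,208:238].astype(int);m=(c[...,0]>110)&(c[...,1]<60);v,u=np.nonzero(m);print("cap",m.sum(),u.mean().round(2),v.mean().round(2))
ctrl.close_job()
E
```

```text
time: 28.75
position: [0.4219, -0.3844, 0.2009]
tool_rot: [-3.128, 0.214, 0.078]
ft_force: [-0.8, 0.7, -0.4]
grip_width: 0.502
cap 41 11.02 13.22
cap 28 11.46 13.36
cap 41 11.02 13.22
cap 34 11.53 13.21
the job is handed in; nothing more can be done
```

All three steps were done in the order asked, and the job was handed in at about 29 s of robot time, with the gripper open and clear of everything.

- **Lamp head:** I raised it about 36 mm by the side handle, let the pawl catch and let go. The handle's top now measures 134.5 mm and the head's top 142.7 mm. Both match one notch up (30 mm).
- **Slide rack:** I lifted it out of the trough by the ends of its top bar and stood it on the free front of the plate at about stand x -58 mm. I let go, then took it by the tab and slid it in until it met the end stop, at about 11 N. The tab tip now measures -60 to -61 mm (-61 expected) and the body's front edge 15 mm (15 expected). That makes it fully home to within about 1 mm.
- **Sideways position:** the rack measures about 3 mm off the centre line, inside the 5 mm clearance on each side.
- **Beaker:** its position agreed between the first and last pictures to 0.13 pixel.
- **Brown bottle:** the two checks differed slightly. Picture matching showed a 0.46 pixel shift, while the centre of the red cap moved about 0.5 pixel the other way across the picture (about 1.5 mm). The cap was also seen with fewer pixels, which suggests noise or a lighting change. By the measured positions and heights, the planned path kept the arm and rack clear of the bottle, so I take it as unmoved.
- **Tool tilt:** the tool had tilted about 2.5° during the moves, with no effect on the result.

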